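# Slide the tall kiln-post crate into the corner of the fence

## Task

Push the tall, heavy crate of kiln posts low, on the dark steel shoe around its foot, so that it slides upright over the table without tipping, until it stands squarely in the corner of the low wooden L-shaped fence, pressed gently home, snug against both the far rail and the side rail. Do not touch the wooden part or the handle above the shoe, do not lift the crate, and leave everything else on the table where it is. When it is home, draw the hand back clear of it.

Things in the scene. Friction and masses are not known exactly. Their poses are not given: they have to be found in the camera images.
- crate: Tall square crate filled with ceramic kiln posts, roughly 1.2 to 2 kg. Origin: centre of its underside; z up; x and y at right angles to its side faces. Its foot is a plain dark steel shoe 120 x 120 mm in plan and 60 mm high, with flat sides; this is the part to push. The full height with handle is 290 mm. It slides on the table with a push of about 6 to 15 N; pushed high up, it tips over.
- crate_top: The wooden upper part of the crate, one piece with the shoe: slatted, 80 x 80 mm in plan, from 60 to 230 mm above the crate's underside, each face set 20 mm back from the shoe's, with a steel bail handle over it up to 290 mm. Same origin and axes as the crate. Not to be touched.
- fence: Fixed L-shaped wooden fence, rails 25 mm thick, 40 mm high. Origin: inside corner of the L at table level; x points away from the robot, square to the far rail; y (robot's left) square to the side rail. The far rail's inner face is x = 0, from y = +25 to -450 mm; the side rail's inner face is y = 0, from x = 0 to -130 mm. The crate starts inside the L, turned up to 0.3 rad from it.
- home (a point): Point on the table where the centre of the crate's underside lies when it is home: x = -60, y = -60 mm in the fence's frame, with the fence's axes. The crate's sides are then parallel to the rails.
- mug: Bystander, not to be moved: blue ceramic mug, 76 mm across, 85 mm high. Origin at or near the middle of its underside.
- bowl: Bystander, not to be moved: grey clay bowl, 170 mm across, 85 mm high. Origin at or near the middle of its underside.
- bin: Bystander, not to be moved: low open plywood bin, 150 x 200 x 70 mm. Origin at or near the middle of its underside.
- jar: Bystander, not to be moved: closed glass jar, 68 mm across, 90 mm high. Origin at or near the middle of its underside.
- brush: Bystander, not to be moved: brush lying on the table. Origin at or near the middle of its underside.
- scraper: Bystander, not to be moved: flat steel scraper, 60 x 110 x 12 mm. Origin at or near the middle of its underside.
- vase: Bystander, not to be moved: small pale vase, 84 mm across, 100 mm high. Origin at or near the middle of its underside.

How it is judged:
By the outcome, as a careful person would: the job done as asked, in the order asked, and still so for the second after the job is handed in, with the robot touching nothing.
It also fails if it takes over 61 s, if anything falls off the work surface, if the arm or the gripper's body presses on something with over 40 N, if the wrist force passes 120 N, or if a joint passes its speed limit or range.

## Robot

A 6-joint arm with a two-finger parallel gripper is mounted at the origin on the work surface. World frame = base frame: x ahead of the robot, y to its left, z up, the work surface at z = 0. Lengths are in m, angles in rad, forces in N, time in s.
With the tool pointing down it reaches from about 0.425 to 0.95 m from the base axis. Payload 3.5 kg.
Tool frame: the origin (TCP) lies between the finger pads; the fingertips stand 14 mm ahead of it and the grasp point (between the pads) lies 5 mm behind it; z points along the fingers, y is the direction in which the jaws open and shut (so a half turn about z gives the same grasp; the last joint's range is limited). The gripper opens to 85 mm and grips with 20 to 120 N. Pads are 22 mm wide; open, the fingers measure 114 mm over their backs; the gripper's body (76 mm by 85 mm) begins 54 mm behind the grasp point. The pads swing forward as they close: fully open they stand 13 mm farther back than shut.
Start: joints at [-1.463, 0.286, 1.577, -0, 1.279, -0.15], TCP at [0.172, -0.653, 0.245] pointing down, gripper open.
Joint ranges: [-2.77, 2.77], [-0.9, 2.22], [0.21, 2.48], [-1.53, 4.67], [0.24, 2.81], [-2.84, 2.84]. Speed limits (rad/s): [2.79, 2.79, 3.14, 3.14, 3.14, 3.14].

## Interface

Orientations are given as a unit quaternion [x, y, z, w].
In Python, from plant import ctrl gives the robot as it stands. The module is installed in compiled form; this text tells all that it offers.
- The arm moves only by the tool servo_tool, never from a script. Its argument "increments" is text: rows parted by semicolons, each of 7 numbers parted by spaces: the turn, a rotation vector about the tool's x, y, z in rad, then the shift along the tool's x, y, z in cm, then the finger opening in cm, from 0 to 8.54. In form: ax ay az dx dy dz claw; .... A call has 1 to 10 rows; each row is the pose to reach, as a shift and turn from the pose commanded when the call began, along the tool's axes at that moment; what a row does not reach only later rows make up. A row lasts 1/12 s, in which the tool goes at most 41.7 mm and 7.16 degrees, less where a joint would pass 70% of its speed; a pose out of reach is approached as far as the arm can. A call with a gripper value outside its range is refused whole. The fingers move at their own pace and stop on an object; "grip_force" is the grip in N (left out, the last holds). Time passes only in rows, so rows that repeat a pose let the fingers close. It gives the time, the measured TCP pose, the force and the opening at its end, in the units of the state.
- ctrl.get_state(): the state, without advancing time (a new reading comes with each control period).
- ctrl.read_camera(name): name is "side" or "top" or "wrist"; returns (picture, depth): 480x640x3 uint8, red, green, blue; 480x640 float32, m along the optical axis (not along the pixel's ray), 0 where there is no reading.
- ctrl.camera_info(name): a dict with "camera_matrix" (3x3 intrinsics, pixels), "D" ([k1, k2, p1, p2, k3] as OpenCV has them; the pictures are not rectified), "world_to_cam" (4x4, takes a point from world to camera coordinates). Camera axes: x right, y down, z forward; pixel columns grow to the right and rows downward; lengths in m; the calibration is good to about 2 mm. A picture is of the moment at which its call begins: read the wrist's pose just before it. camera_info takes no time and is no camera call; for the wrist camera it gives the pose at the moment of the call.
- ctrl.sign_off(): hands the job in, once; it reports no verdict.
The state is a dict: "time": time; "qpos": joint angles; "dq": joint speeds; "joint_efforts": joint torques, N m; "eef_pos": TCP position; "tcp_rot": TCP orientation; "contact_force": force on the tool from outside, world axes, zero at the start; "wrist_torque": the same for the moment, N m; "opening": opening from 0.0 (shut) to 1.0 (fully open).
Only numpy, scipy, OpenCV 4.12 (cv2) and the standard library are available. Lean on these libraries where they do the work, as an engineer would, in place of code of your own. Each camera call takes 0.05 s, during which the arm holds its last target.

## Working session

There is one attempt and no reset: what is moved stays moved. The work goes in short steps, Python scripts to look and compute and a tool call to move; the robot and the scene stay as the last step left them, time stands still between calls to the robot, and variables do not carry over. Pictures are saved under pics/ and viewed, and the job is handed in when it is done.

Besides the shell and the picture viewer there is one more tool, called after "Call:" in YAML: its name, and indented under it one key for each argument. servo_tool: Moves the arm, as the interface text tells. Its arguments: {"type":"object","properties":{"increments":{"type":"string"},"grip_force":{"type":"number"}},"required":["increments"]}

```bash
mkdir -p pics; python3 - <<'E'
from plant import ctrl
import cv2,numpy as np
s=ctrl.get_state();print(s)
for n in ("top","side"):
    p,d=ctrl.read_camera(n);cv2.imwrite(f"pics/{n}0.png",p[:,:,::-1]);np.savez(f"{n}0.npz",p=p,d=d)
    print(n,ctrl.camera_info(n))
E
```

```text
{'time': 0.0, 'qpos': array([-1.46300397e+00,  2.87161096e-01,  1.57818160e+00,  1.26738171e-05,
        1.27860096e+00, -1.50009116e-01]), 'dq': array([0.00076695, 0.00202119, 0.00064936, 0.00064367, 0.00093734,
       0.00153543]), 'joint_efforts': array([ 1.98517246e-04, -4.05986774e+01, -2.92625785e+01, -2.12370414e-04,
        5.83017463e-03,  4.78247543e-06]), 'eef_pos': array([ 0.17205216, -0.6520569 ,  0.2439477 ]), 'tcp_rot': array([ 9.91703347e-01,  1.28542168e-01,  3.08758961e-05, -1.17511135e-03]), 'contact_force': array([-0.28771053, -0.29077754, -0.10243069]), 'wrist_torque': array([ 0.00331174, -0.0012281 , -0.00365015]), 'opening': 0.9962940322314598}
top {'camera_matrix': array([[536.48606859,   0.        , 328.70940985],
       [  0.        , 536.48606859, 238.64882544],
       [  0.        ,   0.        ,   1.        ]]), 'D': array([-0.08694646,  0.        ,  0.        ,  0.        ,  0.        ]), 'world_to_cam': array([[-0.02839503, -0.99946778, -0.01605849,  0.01287393],
       [-0.99802346,  0.02924767, -0.05562142,  0.51619386],
       [ 0.05606149,  0.01444737, -0.99832278,  1.47601804],
       [ 0.        ,  0.        ,  0.        ,  1.        ]])}
side {'camera_matrix': array([[590.70436232,   0.        , 313.9534065 ],
       [  0.        , 590.70436232, 240.21985724],
       [  0.        ,   0.        ,   1.        ]]), 'D': array([-0.1527253,  0.       ,  0.       ,  0.       ,  0.       ]), 'world_to_cam': array([[-0.89766834, -0.44066856, -0.0016635 ,  0.44334448],
       [-0.25787534,  0.52836117, -0.80890963,  0.15417529],
       [ 0.35733997, -0.72570359, -0.58793065,  1.39344567],
       [ 0.        ,  0.        ,  0.        ,  1.        ]])}
```

View pics/top0.png

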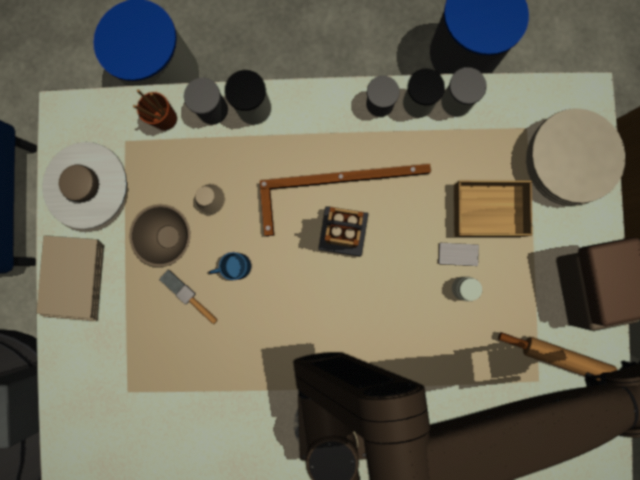

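View pics/side0.png

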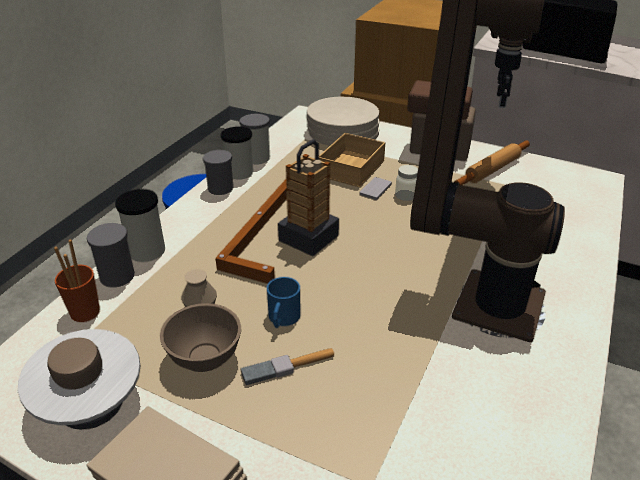

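The top view shows the fence corner near (265,182), the far rail out to (430,168), the side rail down to (267,235), and the crate at about (344,230). The mug is at (235,266), the vase at (208,198), and the bin, scraper and jar are to the right. Next I measure positions from depth.

```bash
cat > h.py <<'E'
import numpy as np,cv2
from plant import ctrl
def cloud(n,p,d,info=None):
    i=info or ctrl.camera_info(n);K=i["camera_matrix"];T=i["world_to_cam"]
    v,u=np.mgrid[0:480,0:640]
    q=cv2.undistortPoints(np.stack([u,v],-1).reshape(-1,1,2).astype(float),K,i["D"]).reshape(480,640,2)
    P=np.concatenate([q*d[...,None],d[...,None]],-1)
    W=(P-T[:3,3])@T[:3,:3]
    W[d<=0]=np.nan
    return W
E
python3 - <<'E'
from h import *
z=np.load("top0.npz");p,d=z["p"],z["d"];W=cloud("top",p,d)
X=W.reshape(-1,3);ok=np.isfinite(X[:,0]);X=X[ok]
t=(abs(X[:,0]-.35)<.1)&(abs(X[:,1]-.2)<.15);print("table z",np.median(X[t,2]))
# region maps
def px(u,v):print((u,v),W[v,u].round(3))
for c in [(264,184),(340,176),(428,168),(267,232),(344,232),(325,250),(362,252),(366,210),(235,266),(208,198),(458,210),(438,254),(468,290)]:px(*c)
side=np.load("side0.npz");S=cloud("side",side["p"],side["d"])
H=W[...,2];hs=(np.clip(H,0,.3)/.3*255).astype(np.uint8)
cv2.imwrite("pics/h0.png",cv2.resize(cv2.applyColorMap(np.nan_to_num(hs),cv2.COLORMAP_JET)[130:320,180:500],None,fx=2.4,fy=2.4,interpolation=0))
cv2.imwrite("pics/z0.png",cv2.resize(p[130:320,180:500,::-1],None,fx=2.4,fy=2.4))
def rect(m,name):
    c,s,a=cv2.minAreaRect(m[:,:2].astype(np.float32)*1000);print(name,len(m),np.round(c,1),np.round(s,1),round(a,2))
for nm,Q in(("top",W.reshape(-1,3)),("side",S.reshape(-1,3))):
    Q=Q[np.isfinite(Q[:,0])]
    r=(abs(Q[:,0]-.55)<.2)&(abs(Q[:,1]-0.02)<.25)
    for lo,hi in((.03,.05),(.055,.066),(.1,.22),(.22,.24),(.27,.3)):
        k=r&(Q[:,2]>lo)&(Q[:,2]<hi)&(abs(Q[:,1]+.03)<.1)&(abs(Q[:,0]-.52)<.11)
        if k.sum()>5: rect(Q[k],f"{nm} {lo}")
E
```

```text
table z 0.0010172322956445413
(264, 184) [0.672 0.173 0.034]
(340, 176) [ 0.686 -0.038  0.041]
(428, 168) [ 0.703 -0.282  0.036]
(267, 232) [0.538 0.166 0.041]
(344, 232) [ 0.521 -0.042  0.2  ]
(325, 250) [0.484 0.008 0.054]
(362, 252) [ 0.477 -0.094 -0.   ]
(366, 210) [ 0.595 -0.109 -0.001]
(235, 266) [0.448 0.263 0.007]
(208, 198) [0.629 0.314 0.098]
(458, 210) [ 0.581 -0.355  0.057]
(438, 254) [ 0.465 -0.306  0.002]
(468, 290) [ 0.366 -0.365  0.091]
top 0.03 9 [508.9 -61.9] [ 53.2 150.6] 37.33
top 0.055 669 [534.9 -41.3] [119.9 119.8] 79.31
top 0.1 472 [533.9 -41.7] [79.  78.5] 78.84
top 0.22 543 [535.2 -41.6] [79.9 80.3] 79.23
top 0.27 153 [535.1 -40.9] [81.3 10.3] 79.15
side 0.03 376 [510.1  -7.2] [166.2  87.6] 33.72
side 0.055 534 [533.4 -41. ] [125.9 124.4] 79.03
side 0.1 1785 [533.4 -42. ] [89.5 88.4] 79.14
side 0.22 505 [532.5 -41. ] [88.  83.7] 80.19
side 0.27 102 [532.1 -40. ] [81.  10.2] 79.24<stdin>:9: RuntimeWarning: invalid value encountered in cast
```

View pics/z0.png

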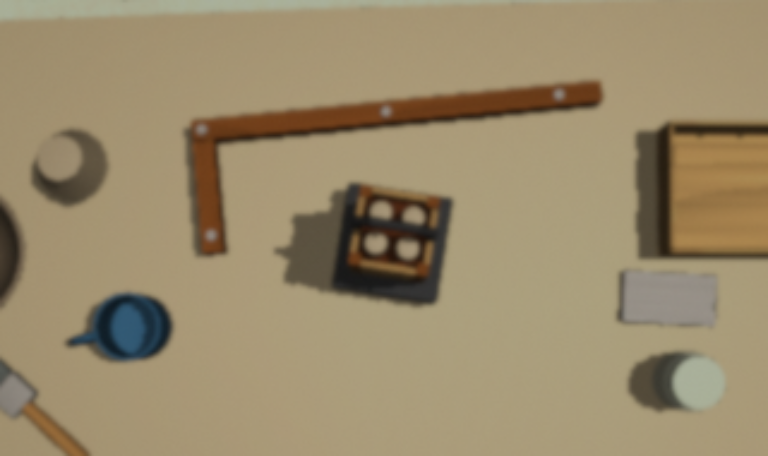

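View pics/h0.png

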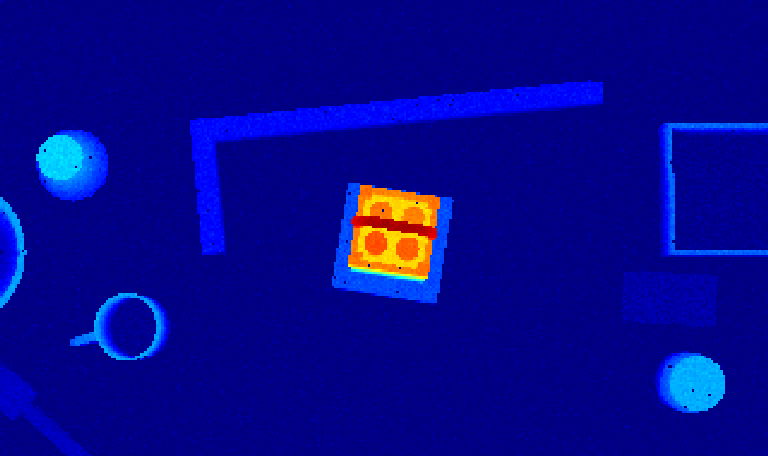

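```bash
cat >> h.py <<'E'
def fence(W):
    Q=W.reshape(-1,3);Q=Q[np.isfinite(Q[:,0])]
    Q=Q[(Q[:,2]>.033)&(Q[:,2]<.048)]
    f=Q[(Q[:,0]>.655)&(Q[:,0]<.73)&(Q[:,1]<.13)&(Q[:,1]>-.26)]
    a=np.polyfit(f[:,1],f[:,0],1)
    s=Q[(Q[:,1]>.14)&(Q[:,1]<.2)&(Q[:,0]>.53)&(Q[:,0]<.65)]
    b=np.polyfit(s[:,0],s[:,1],1)
    return a,b,f,s
E
python3 - <<'E'
from h import *
for n in("top","side"):
    z=np.load(n+"0.npz");W=cloud(n,z["p"],z["d"])
    a,b,f,s=fence(W);print(n,len(f),len(s),a,b,"angles deg far",-np.degrees(np.arctan(a[0])),"side",np.degrees(np.arctan(b[0])))
    psi=-np.arctan(a[0]);ex=np.array([np.cos(psi),np.sin(psi)]);ey=np.array([-ex[1],ex[0]])
    fx=f[:,:2]@ex;sy=s[:,:2]@ey
    print("far n range",np.percentile(fx,[1,50,99]),"side",np.percentile(sy,[1,50,99]))
    Q=W.reshape(-1,3);Q=Q[np.isfinite(Q[:,0])];Q=Q[(Q[:,2]>.033)&(Q[:,2]<.048)&(Q[:,0]>.5)&(Q[:,0]<.75)&(Q[:,1]<.21)&(Q[:,1]>-.32)]
    h=np.array(f[:,2]);print(np.median(h))
    x0=np.median(fx)-.0125;y0=np.median(sy)-.0125
    cor=ex*x0+ey*y0;print("psi",psi,"corner",cor,"home",cor-.06*ex-.06*ey)
    # far rail extents
    k=abs(Q[:,:2]@ex-np.median(fx))<.02;print("far rail y",np.percentile(Q[k,:2]@ey-y0,[.5,99.5]))
    k=abs(Q[:,:2]@ey-np.median(sy))<.02;print("side rail x",np.percentile(Q[k,:2]@ex-x0,[.5,99.5]))
    c=np.array([.5345,-.0412]);print("crate in fence",(c-cor)@ex,(c-cor)@ey, "yaw rel",np.radians(-10.8)-psi)
E
```

```text
top 1259 387 [-0.06933959  0.68417917] [0.06812812 0.12747389] angles deg far 3.966516880271092 side 3.897431568465061
far n range [0.67017123 0.68246021 0.69554389] side [0.11389295 0.12652649 0.13905057]
0.03918810686927479
psi 0.06922877939666426 corner [0.6604678  0.16009684] home [0.60476193 0.09609016]
far rail y [-0.4479744   0.02367465]
side rail x [-0.12875795  0.02533172]
crate in fence -0.1395904710701891 -0.19210103376576998 yaw rel -0.25772433861205185
side 692 379 [-0.0745313   0.67887346] [0.06518033 0.13046591] angles deg far 4.262448129238764 side 3.7292826005710586
far n range [0.66396861 0.67656736 0.69170449] side [0.10931379 0.12513564 0.13709824]
0.03886252222066944
psi 0.07439375405068921 corner [0.65385893 0.161681  ] home [0.59848439 0.09738745]
far rail y [-0.39318228  0.02268329]
side rail x [-0.12616496  0.02756128]
crate in fence -0.13410794914111837 -0.19344847746264343 yaw rel -0.2628893132660768
```

```bash
cat >> h.py <<'E'
from scipy.spatial.transform import Rotation as Ro
PSI=.069
EX=np.array([np.cos(PSI),np.sin(PSI),0]);EY=np.array([-EX[1],EX[0],0]);COR=np.array([.6605,.160,0])
def Rt(yaw,th):
    f=np.array([np.cos(yaw),np.sin(yaw),0]);u=np.array([0,0,1.])
    x=f*np.cos(th)+u*np.sin(th);z=f*np.sin(th)-u*np.cos(th)
    return Ro.from_matrix(np.stack([x,np.cross(z,x),z],1))
def goto(pos,yaw,th):
    s=ctrl.get_state();R=Ro.from_quat(s["tcp_rot"]);D=R.inv()*Rt(yaw,th)
    d=R.inv().apply(np.array(pos)-s["eef_pos"])*100
    print("t",round(s["time"],2),"rot",D.as_rotvec().round(4),"shift cm",d.round(3))
def axes():
    s=ctrl.get_state();R=Ro.from_quat(s["tcp_rot"]);p=s["eef_pos"]
    print("t",round(s["time"],2),"tcp",p.round(4),"fence",((p-COR)@EX).round(4),((p-COR)@EY).round(4),"q",s["qpos"].round(3),"F fence",(s["contact_force"]@EX).round(2),(s["contact_force"]@EY).round(2),s["contact_force"][2].round(2))
    for nm,v in(("EX",EX),("EY",EY),("UP",np.array([0,0,1.]))):print(nm,"in tool",R.inv().apply(v).round(4))
E
python3 - <<'E'
from h import *
goto([.40,-.05,.2],PSI,.5)
goto([.40,-.05,.2],PSI,.0)
E
```

```text
t 0.1 rot [-0.0493  0.4984  0.1843] shift cm [ 37.39  -52.401   4.53 ]
t 0.1 rot [-2.200e-03 -1.000e-04  1.888e-01] shift cm [ 37.39  -52.401   4.53 ]
```

Call:
servo_tool:
  increments: "-0.05 0.3 0.18 37.4 -52.4 4.5 8.5; -0.05 0.5 0.18 37.4 -52.4 4.5 8.5; -0.05 0.5 0.18 37.4 -52.4 4.5 8.5; -0.05 0.5 0.18 37.4 -52.4 4.5 8.5; -0.05 0.5 0.18 37.4 -52.4 4.5 8.5; -0.05 0.5 0.18 37.4 -52.4 4.5 8.5; -0.05 0.5 0.18 37.4 -52.4 4.5 8.5; -0.05 0.5 0.18 37.4 -52.4 4.5 8.5; -0.05 0.5 0.18 37.4 -52.4 4.5 8.5; -0.05 0.5 0.18 37.4 -52.4 4.5 8.5"

```text
time: 0.93
eef_pos: [0.3193, -0.262, 0.2155]
tcp_rot: [0.968, 0.035, 0.248, -0.007]
contact_force: [0.3, 0.5, -0.1]
opening: 0.993
```

```bash
python3 - <<'E'
from h import *
axes();goto([.40,-.05,.2],PSI,.5)
E
```

```text
t 0.93 tcp [ 0.3193 -0.262   0.2155] fence -0.3694 -0.3975 q [-1.219 -0.492  2.4    0.533  1.139  0.075] F fence 0.31 0.49 -0.11
EX in tool [0.8767 0.0025 0.481 ]
EY in tool [ 0.0036 -1.     -0.0013]
UP in tool [ 0.481   0.0029 -0.8767]
t 0.93 rot [ 0.0013 -0.0018  0.0036] shift cm [  7.666 -20.577   5.904]
```

Call:
servo_tool:
  increments: "0 0 0 7.7 -20.6 5.9 8.5; 0 0 0 7.7 -20.6 5.9 8.5; 0 0 0 7.7 -20.6 5.9 8.5; 0 0 0 7.7 -20.6 5.9 8.5; 0 0 0 7.7 -20.6 5.9 8.5; 0 0 0 7.7 -20.6 5.9 8.5; 0 0 0 7.7 -20.6 5.9 8.5; 0 0 0 7.7 -20.6 5.9 8.5"

```text
time: 1.6
eef_pos: [0.4089, -0.0518, 0.2056]
tcp_rot: [0.969, 0.038, 0.245, -0.008]
contact_force: [-0.6, -1.4, 0.0]
opening: 0.995
```

```bash
python3 - <<'E'
from h import *
axes();goto([.40,-.05,.2],PSI,.5)
for n in("side","wrist"):
    p,d=ctrl.read_camera(n);cv2.imwrite(f"pics/{n}1.png",p[:,:,::-1])
E
```

```text
t 1.6 tcp [ 0.4089 -0.0518  0.2056] fence -0.2656 -0.1939 q [-0.538 -0.611  2.485  0.36   0.885  0.778] F fence -0.67 -1.38 0.05
EX in tool [0.8801 0.0093 0.4747]
EY in tool [ 0.0093 -1.      0.0023]
UP in tool [ 0.4747  0.0024 -0.8802]
t 1.6 rot [-0.0023  0.0054  0.0093] shift cm [-1.032 -0.246  0.083]
```

View pics/side1.png

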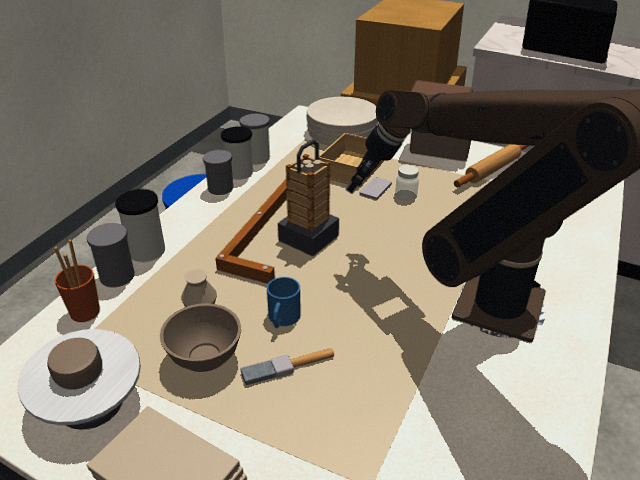

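View pics/wrist1.png

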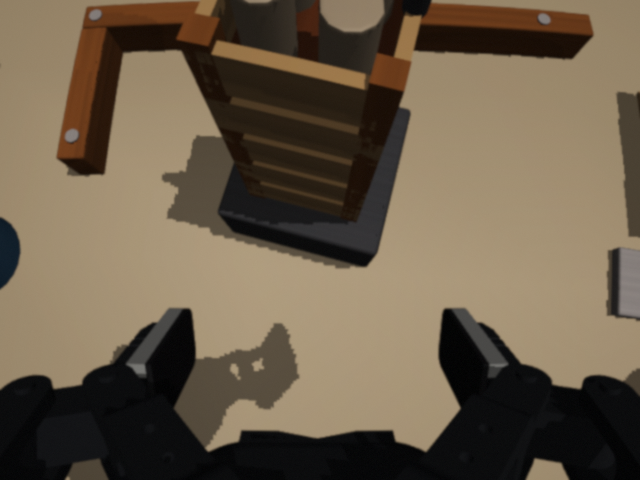

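```bash
cat > kin.py <<'E'
import numpy as np
from scipy.spatial.transform import Rotation as Ro
from scipy.optimize import least_squares
def fk(q,p,s4=1,s6=1):
    h,L1,L2,d,b,a0=p[:6]
    R1=Ro.from_euler('z',q[0]);R2=R1*Ro.from_euler('y',q[1]);R3=R2*Ro.from_euler('y',q[2])
    x=np.array([0,0,h])+R1.apply([a0,b,0])+R2.apply([0,0,L1])+R3.apply([p[6],0,L2])
    R=R3*Ro.from_euler('z',s4*q[3])*Ro.from_euler('y',q[4])*Ro.from_euler('z',s6*q[5])
    return x+R.apply([0,0,d]),R
E
python3 - <<'E'
from kin import *
from h import ctrl
D=[([-1.46300397e+00,2.87161096e-01,1.57818160e+00,1.27e-05,1.27860096e+00,-1.50009116e-01],[.17205,-.65206,.24395],[.9917,.12854,0,-.00117])]
s=ctrl.get_state();D.append((s["qpos"],s["eef_pos"],s["tcp_rot"]))
D.append(([-1.219,-.492,2.4,.533,1.139,.075],[.3193,-.262,.2155],[.968,.035,.248,-.007]))
for s4 in(1,-1):
  for s6 in(1,-1):
    R=[fk(q,[0]*7,s4,s6)[1].inv()*Ro.from_quat(r) for q,_,r in D]
    print(s4,s6,[x.as_rotvec().round(3) for x in R])
    f=lambda p:np.concatenate([fk(q,p,s4,s6)[0]-x for q,x,_ in D]+[1e-3*(p-[.3,.4,.4,.2,.1,0,0])])
    o=least_squares(f,[.3,.4,.4,.2,.1,0,0]);print(o.x.round(4),np.abs(o.fun[:9]).max())
print(s["qpos"])
from h import ctrl
T=ctrl.camera_info("wrist")["world_to_cam"];c=-T[:3,:3].T@T[:3,3]
print("cam in tool",Ro.from_quat(s["tcp_rot"]).inv().apply(c-s["eef_pos"]))
E
```

```text
1 1 [array([ 0.   , -0.   ,  1.571]), array([0.   , 0.   , 1.571]), array([ 0.000e+00, -1.000e-03,  1.571e+00])]
[ 0.247   0.4429  0.5776  0.2353  0.1009 -0.0033  0.026 ] 1.2200141071588844e-05
1 -1 [array([ 0.   , -0.   ,  1.271]), array([0.   , 0.   , 3.128]), array([ 0.000e+00, -1.000e-03,  1.721e+00])]
[ 0.247   0.4429  0.5776  0.2353  0.1009 -0.0033  0.026 ] 1.2200111403376512e-05
-1 1 [array([ 0.   , -0.   ,  1.571]), array([-0.005,  0.658,  1.979]), array([-0.741,  0.861,  1.871])]
[ 2.8097  0.1992  0.6955 -0.2323  0.1016  0.7864  2.9051] 0.008769248623477943
-1 -1 [array([ 0.   , -0.   ,  1.271]), array([ 0.534, -0.534, -2.597]), array([-0.825,  0.825,  2.003])]
[ 2.8097  0.1992  0.6955 -0.2323  0.1016  0.7864  2.9051] 0.008769248611283226
[-0.54280274 -0.61056263  2.48429259  0.36016122  0.88478123  0.7784062 ]
cam in tool [ 0.06978962  0.00078474 -0.12830854]
```

```bash
cat >> kin.py <<'E'
P=[0.247,0.4429,0.5776,0.2353,0.1009,-0.0033,0.026]
LO=np.array([-2.77,-.9,.21,-1.53,.24,-2.84]);HI=np.array([2.77,2.22,2.48,4.67,2.81,2.84])
def ik(pos,R,q0):
    def f(q):
        x,r=fk(q,P);r=r*Ro.from_euler('z',np.pi/2)
        return np.r_[(x-pos)*5,(r.inv()*R).as_rotvec()]
    o=least_squares(f,np.clip(q0,LO+.01,HI-.01),bounds=(LO,HI));return o.x,np.abs(o.fun).max()
E
python3 - <<'E'
from kin import *
from h import *
q0=ctrl.get_state()["qpos"]
for th in(.5,.6,.7):
  for z in(.2,.1,.03):
    for fx in(-.245,-.23,-.215,-.14):
        pos=COR+fx*EX-.193*EY+[0,0,z]
        q,e=ik(pos,Rt(PSI,th),q0);print(th,z,fx,pos.round(3),q.round(2),round(e,4))
print("ypush")
for fx,fy in((-.06,-.30),(-.06,-.27),(-.06,-.135)):
    pos=COR+fx*EX+fy*EY+[0,0,.03]
    q,e=ik(pos,Rt(PSI+np.pi/2,.5),np.array([-.3,.4,1.6,0,1.2,0]));print(pos.round(3),q.round(2),round(e,4))
for fx,fy in((-.15,-.06),(-.135,-.06)):
    pos=COR+fx*EX+fy*EY+[0,0,.03]
    q,e=ik(pos,Rt(PSI,.5),np.array([-.3,.4,1.6,0,1.2,1.5]));print(pos.round(3),q.round(2),round(e,4))
E
```

```text
0.5 0.2 -0.245 [ 0.429 -0.049  0.2  ] [-0.5  -0.53  2.45  0.36  0.82  0.81] 0.0
0.5 0.2 -0.23 [ 0.444 -0.048  0.2  ] [-0.47 -0.48  2.42  0.35  0.79  0.83] 0.0
0.5 0.2 -0.215 [ 0.459 -0.047  0.2  ] [-0.45 -0.43  2.39  0.35  0.77  0.85] 0.0
0.5 0.2 -0.14 [ 0.534 -0.042  0.2  ] [-0.36 -0.21  2.23  0.32  0.69  0.94] 0.0
0.5 0.1 -0.245 [ 0.429 -0.049  0.1  ] [-0.48 -0.28  2.48  0.43  0.6   0.7 ] 0.0479
0.5 0.1 -0.23 [ 0.444 -0.048  0.1  ] [-0.47 -0.27  2.48  0.47  0.56  0.68] 0.0134
0.5 0.1 -0.215 [ 0.459 -0.047  0.1  ] [-0.45 -0.24  2.46  0.49  0.53  0.68] 0.0
0.5 0.1 -0.14 [ 0.534 -0.042  0.1  ] [-0.36 -0.04  2.29  0.45  0.47  0.78] 0.0
0.5 0.03 -0.245 [ 0.429 -0.049  0.03 ] [-0.48 -0.07  2.48  0.6   0.43  0.51] 0.0608
0.5 0.03 -0.23 [ 0.444 -0.048  0.03 ] [-0.46 -0.06  2.48  0.68  0.39  0.45] 0.0256
0.5 0.03 -0.215 [ 0.459 -0.047  0.03 ] [-0.45 -0.04  2.47  0.74  0.36  0.4 ] 0.0
0.5 0.03 -0.14 [ 0.534 -0.042  0.03 ] [-0.36  0.12  2.3   0.66  0.33  0.55] 0.0
0.6 0.2 -0.245 [ 0.429 -0.049  0.2  ] [-0.52 -0.56  2.48  0.45  0.78  0.72] 0.0267
0.6 0.2 -0.23 [ 0.444 -0.048  0.2  ] [-0.51 -0.
[... 1457 characters left out ...]
[-0.4  -0.07  2.38  1.02  0.35  0.2 ] 0.0
0.7 0.03 -0.245 [ 0.429 -0.049  0.03 ] [-0.53 -0.03  2.48  0.98  0.43  0.1 ] 0.1531
0.7 0.03 -0.23 [ 0.444 -0.048  0.03 ] [-0.51 -0.02  2.48  1.09  0.39  0.01] 0.1204
0.7 0.03 -0.215 [ 0.459 -0.047  0.03 ] [-0.49 -0.    2.48  1.22  0.36 -0.1 ] 0.0854
0.7 0.03 -0.14 [ 0.534 -0.042  0.03 ] [-0.4   0.11  2.38  1.57  0.3  -0.37] 0.0
ypush
[ 0.621 -0.143  0.03 ] [-0.54  0.58  1.67  0.43  1.23 -0.82] 0.0
[ 0.619 -0.113  0.03 ] [-0.5   0.55  1.71  0.45  1.2  -0.8 ] 0.0
[0.61  0.021 0.03 ] [-0.31  0.48  1.82  0.52  1.1  -0.68] 0.0
[0.515 0.09  0.03 ] [-0.05  0.09  2.33  0.25  0.24  1.23] 0.0069
[0.53  0.091 0.03 ] [-0.04  0.12  2.29  0.23  0.24  1.24] 0.0049
```

```bash
python3 - <<'E'
from kin import *
from h import *
q0=ctrl.get_state()["qpos"]
for th in(.4,.45):
  for fy in (-.19,-.06):
   for z in(.03,.045):
    for fx in(-.23,-.22,-.15,-.13):
        pos=COR+fx*EX+fy*EY+[0,0,z]
        b=min((ik(pos,Rt(PSI,th),s) for s in (q0,np.array([-.1,.1,2.3,0.1,.4,1.3]))),key=lambda t:t[1])
        print(th,fy,z,fx,b[0].round(2),round(b[1],4))
print("sideways lean")
for th in(.3,.5):
  for fx,fy in((-.28,-.19),(-.27,-.19),(-.25,-.19),(-.18,-.19),(-.19,-.06),(-.177,-.06)):
    pos=COR+fx*EX+fy*EY+[0,0,.03]
    q,e=ik(pos,Rt(PSI+np.pi/2,th),np.array([-.3,.4,1.6,0,1.2,0]));print(th,fx,fy,q.round(2),round(e,4))
E
```

```text
0.4 -0.19 0.03 -0.23 [-0.43 -0.06  2.46  0.47  0.43  0.68] 0.0
0.4 -0.19 0.03 -0.22 [-0.42 -0.04  2.44  0.46  0.43  0.69] 0.0
0.4 -0.19 0.03 -0.15 [-0.34  0.12  2.27  0.4   0.41  0.82] 0.0
0.4 -0.19 0.03 -0.13 [-0.32  0.16  2.23  0.38  0.41  0.86] 0.0
0.4 -0.19 0.045 -0.23 [-0.43 -0.1   2.46  0.43  0.47  0.72] 0.0
0.4 -0.19 0.045 -0.22 [-0.42 -0.08  2.43  0.42  0.46  0.74] 0.0
0.4 -0.19 0.045 -0.15 [-0.34  0.08  2.27  0.37  0.44  0.85] 0.0
0.4 -0.19 0.045 -0.13 [-0.32  0.12  2.23  0.35  0.44  0.88] 0.0
0.4 -0.06 0.03 -0.23 [-0.07 -0.07  2.47  0.15  0.35  1.3 ] 0.0
0.4 -0.06 0.03 -0.22 [-0.06 -0.05  2.44  0.15  0.35  1.31] 0.0
0.4 -0.06 0.03 -0.15 [-0.04  0.11  2.28  0.12  0.35  1.35] 0.0
0.4 -0.06 0.03 -0.13 [-0.04  0.15  2.24  0.12  0.36  1.36] 0.0
0.4 -0.06 0.045 -0.23 [-0.07 -0.11  2.47  0.14  0.4   1.32] 0.0
0.4 -0.06 0.045 -0.22 [-0.06 -0.09  2.44  0.13  0.39  1.32] 0.0
0.4 -0.06 0.045 -0.15 [-0.04  0.07  2.28  0.11  0.39  1.36] 0.0
0.4 -0.06 0.045 -0.13 [-0.04  0.12  2.24  0.11  0.39  1.37] 0.0
0.45 -0.19 0.03 -0.23 [-0.45 -0.07  2.48  0.58  0.4   0.55] 0.0029
0.45 -0.19 0.03 -
[... 971 characters left out ...]
an
0.3 -0.28 -0.19 [-0.53  0.06  2.32  0.3   0.96 -0.8 ] 0.0
0.3 -0.27 -0.19 [-0.52  0.08  2.3   0.3   0.96 -0.79] 0.0
0.3 -0.25 -0.19 [-0.49  0.12  2.25  0.31  0.96 -0.77] 0.0
0.3 -0.18 -0.19 [-0.42  0.25  2.1   0.32  0.97 -0.69] 0.0
0.3 -0.19 -0.06 [-0.17  0.19  2.17  0.38  0.89 -0.5 ] 0.0
0.3 -0.177 -0.06 [-0.17  0.21  2.14  0.38  0.9  -0.49] 0.0
0.5 -0.28 -0.19 [-0.62  0.14  2.28  0.43  1.1  -0.96] 0.0
0.5 -0.27 -0.19 [-0.6   0.16  2.26  0.44  1.1  -0.94] 0.0
0.5 -0.25 -0.19 [-0.57  0.19  2.21  0.45  1.1  -0.92] 0.0
0.5 -0.18 -0.19 [-0.49  0.31  2.06  0.47  1.1  -0.85] 0.0
0.5 -0.19 -0.06 [-0.26  0.23  2.16  0.57  1.   -0.7 ] 0.0
0.5 -0.177 -0.06 [-0.25  0.26  2.13  0.57  1.01 -0.69] 0.0
```

```bash
python3 - <<'E'
from h import *
goto([.45,-.26,.22],PSI+.8,.5)
E
```

```text
t 1.7 rot [ 0.3815  0.006  -0.6981] shift cm [ 2.948 20.873  0.022]
```

Call:
servo_tool:
  increments: "0.02 0 -0.04 0.9 5 0 8.5; 0.1 0 -0.16 2 10 0 8.5; 0.18 0 -0.28 3 14 0 8.5; 0.24 0 -0.4 3 18 0 8.5; 0.3 0 -0.52 3 20.9 0 8.5; 0.34 0 -0.62 3 20.9 0 8.5; 0.38 0 -0.7 3 20.9 0 8.5; 0.38 0 -0.7 3 20.9 0 8.5"

```text
time: 2.37
eef_pos: [0.4495, -0.2648, 0.2203]
tcp_rot: [0.88, 0.408, 0.222, -0.103]
contact_force: [-0.4, -0.2, 0.4]
opening: 0.995
```

```bash
python3 - <<'E'
from h import *
axes();goto([.54,-.20,.20],PSI+np.pi/2,.5)
E
```

```text
t 2.37 tcp [ 0.4495 -0.2648  0.2203] fence -0.2397 -0.4092 q [-0.945 -0.018  2.015  0.497  1.307 -0.414] F fence -0.43 -0.2 0.39
EX in tool [0.6139 0.7167 0.3308]
EY in tool [ 0.6308 -0.6973  0.3404]
UP in tool [ 4.747e-01 -2.000e-04 -8.802e-01]
t 2.37 rot [ 0.3679  0.0051 -0.6783] shift cm [8.534 2.716 6.905]
```

Call:
servo_tool:
  increments: "0.18 0 -0.34 8.5 2.7 6.9 8.5; 0.37 0 -0.68 8.5 2.7 6.9 8.5; 0.37 0 -0.68 8.5 2.7 6.9 8.5; 0.37 0 -0.68 8.5 2.7 6.9 8.5; 0.37 0 -0.68 8.5 2.7 6.9 8.5; 0.37 0 -0.68 8.5 2.7 6.9 8.5; 0.37 0 -0.68 8.5 2.7 6.9 8.5; 0.37 0 -0.68 8.5 2.7 6.9 8.5; 0.37 0 -0.68 8.5 2.7 6.9 8.5"

```text
time: 3.12
eef_pos: [0.5401, -0.1963, 0.2]
tcp_rot: [0.662, 0.708, 0.166, -0.18]
contact_force: [-0.7, -0.4, -0.4]
opening: 0.996
```

```bash
python3 - <<'E'
from h import *
axes();p=COR-.14*EX-.32*EY;print(p);goto([p[0],p[1],.03],PSI+np.pi/2,.5)
p,d=ctrl.read_camera("wrist");cv2.imwrite(f"pics/wrist2.png",p[:,:,::-1])
E
```

```text
t 3.12 tcp [ 0.5401 -0.1963  0.2   ] fence -0.1447 -0.3472 q [-0.673  0.254  1.756  0.357  1.489 -0.835] F fence -0.75 -0.35 -0.4
EX in tool [ 0.0016  1.     -0.0029]
EY in tool [ 8.796e-01 -1.000e-04  4.757e-01]
UP in tool [ 0.4757 -0.0033 -0.8796]
[ 0.54289562 -0.16889088  0.        ]
t 3.12 rot [-0.0029  0.0043 -0.0017] shift cm [-5.693  0.529 16.245]
```

View pics/wrist2.png

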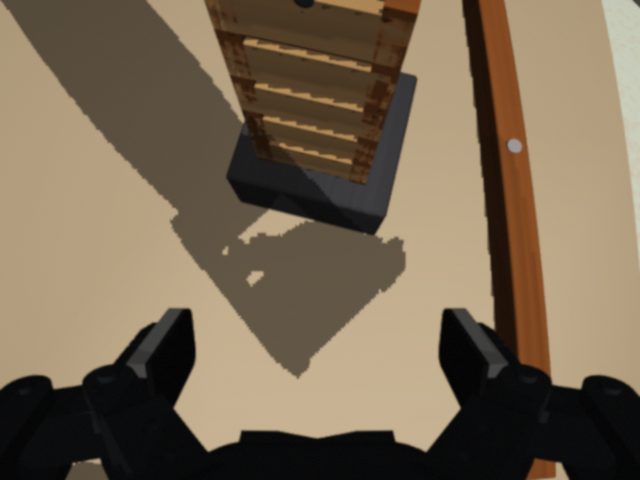

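Here the crate is at about (320,150), with its right lower (far) corner nearest at (375,232). The far rail runs on the right at about (510,200), clear of the right finger. Now I lower the hand.

Call:
servo_tool:
  increments: "0 0 0 -1.4 0.2 4 8.5; 0 0 0 -2.8 0.3 8 8.5; 0 0 0 -4.2 0.4 12 8.5; 0 0 0 -5.2 0.5 14.8 8.5; 0 0 0 -5.7 0.5 16.2 8.5; 0 0 0 -5.7 0.5 16.2 8.5"

```text
time: 3.67
eef_pos: [0.5402, -0.1662, 0.0272]
tcp_rot: [0.661, 0.709, 0.165, -0.184]
contact_force: [-0.5, 0.6, 0.3]
opening: 0.993
```

```bash
python3 - <<'E'
from h import *
axes()
p,d=ctrl.read_camera("wrist");cv2.imwrite(f"pics/wrist3.png",p[:,:,::-1])
p,d=ctrl.read_camera("side");cv2.imwrite(f"pics/side3.png",p[:,:,::-1])
E
```

```text
t 3.67 tcp [ 0.5402 -0.1662  0.0272] fence -0.1425 -0.3171 q [-0.633  0.469  1.843  0.396  1.204 -0.917] F fence -0.45 0.68 0.29
EX in tool [ 0.0015  1.     -0.0098]
EY in tool [0.8773 0.0034 0.4799]
UP in tool [ 0.4799 -0.0093 -0.8773]
```

View pics/wrist3.png

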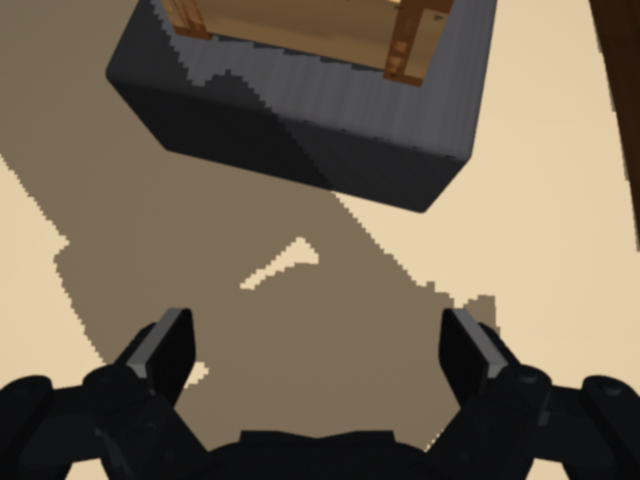

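View pics/side3.png

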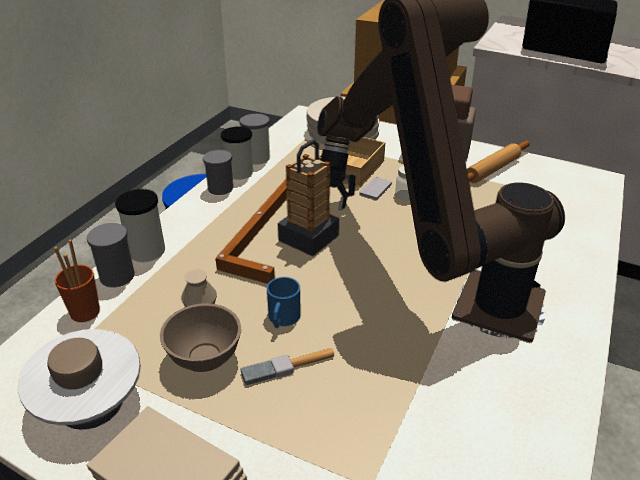

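```bash
python3 - <<'E'
from h import *
s=ctrl.get_state();i=ctrl.camera_info("wrist");p,d=ctrl.read_camera("wrist");W=cloud("wrist",p,d,i)
R=Ro.from_quat(s["tcp_rot"])
for u,v in((180,315),(190,312),(455,315),(445,312),(470,320),(490,350),(160,335),(20,385),(620,385)):
    print((u,v),W[v,u].round(4),(R.inv().apply(W[v,u]-s["eef_pos"])*1000).round(1))
E
```

```text
(180, 315) [ 0.4994 -0.167   0.0429] [  9.5 -44.   -7.3]
(190, 312) [ 0.5004 -0.1656  0.0358] [  7.3 -42.9  -0.5]
(455, 315) [ 0.5865 -0.1607  0.0443] [10.3 43.3 -8.7]
(445, 312) [ 0.5852 -0.1595  0.0379] [ 8.4 42.1 -2.5]
(470, 320) [ 0.5903 -0.1621  0.0473] [ 10.2  47.  -12.2]
(490, 350) [ 0.5907 -0.1706  0.0621] [  9.8  46.8 -29.2]
(160, 335) [ 0.4979 -0.1734  0.0542] [  9.4 -46.  -20.3]
(20, 385) [ 0.4765 -0.1869  0.0832] [ 12.6 -68.3 -51.4]
(620, 385) [ 0.6141 -0.177   0.0828] [ 12.5  69.5 -51.3]
```

Call:
servo_tool:
  increments: "0 0 0 -0.43 0 0.79 8.5; 0 0 0 0.45 0 1.27 8.5; 0 0 0 1.3 0 1.75 8.5; 0 0 0 2.2 0 2.23 8.5; 0 0 0 2.6 0 2.47 8.5; 0 0 0 3.1 0 2.7 8.5; 0 0 0 3.4 0 2.9 8.5; 0 0 0 3.7 0 3.05 8.5; 0 0 0 4 0 3.2 8.5; 0 0 0 4.3 0 3.37 8.5"

```text
time: 4.65
eef_pos: [0.5415, -0.1169, 0.0221]
tcp_rot: [0.662, 0.71, 0.166, -0.176]
contact_force: [2.1, -6.7, -2.2]
opening: 0.996
```

```bash
python3 - <<'E'
from h import *
axes()
E
```

```text
t 4.65 tcp [ 0.5415 -0.1169  0.0221] fence -0.1378 -0.268 q [-0.563  0.436  1.901  0.43   1.144 -0.881] F fence 1.61 -6.84 -2.24
EX in tool [-0.0019  1.      0.0017]
EY in tool [8.834e-01 8.000e-04 4.687e-01]
UP in tool [ 0.4687  0.0024 -0.8834]
```

Call:
servo_tool:
  increments: "0 0 0 0.27 0 0.14 8.5; 0 0 0 0.53 0 0.28 8.5; 0 0 0 0.8 0 0.42 8.5; 0 0 0 1.06 0 0.56 8.5; 0 0 0 1.33 0 0.7 8.5; 0 0 0 1.59 0 0.84 8.5; 0 0 0 1.86 0 0.98 8.5; 0 0 0 2.12 0 1.12 8.5; 0 0 0 2.39 0 1.27 8.5; 0 0 0 2.65 0 1.41 8.5"

```text
time: 5.48
eef_pos: [0.5396, -0.0868, 0.0223]
tcp_rot: [0.662, 0.71, 0.166, -0.176]
contact_force: [4.3, -5.5, -2.0]
opening: 0.994
```

```bash
cat >> h.py <<'E'
def crate(name=None):
    for n in ("top","side"):
        p,d=ctrl.read_camera(n);W=cloud(n,p,d);Q=W.reshape(-1,3);Q=Q[np.isfinite(Q[:,0])]
        r=(Q[:,0]>.42)&(Q[:,0]<.7)&(Q[:,1]>-.15)&(Q[:,1]<.17)
        k=r&(Q[:,2]>.2)&(Q[:,2]<.24) if n=="side" else r&(Q[:,2]>.215)&(Q[:,2]<.24)
        V=np.stack([(Q[k]-COR)@EX,(Q[k]-COR)@EY],1)*1000
        print(n,"wood",k.sum(),cv2.minAreaRect(V.astype(np.float32)))
        k=r&(Q[:,2]>.052)&(Q[:,2]<.066)
        V=np.stack([(Q[k]-COR)@EX,(Q[k]-COR)@EY],1)*1000
        if k.sum():print(n,"shoe",k.sum(),cv2.minAreaRect(V.astype(np.float32)))
        if name:cv2.imwrite(f"pics/{n}{name}.png",p[:,:,::-1])
E
python3 - <<'E'
from h import *
axes();crate("4")
E
```

```text
t 5.48 tcp [ 0.5396 -0.0868  0.0223] fence -0.1376 -0.2379 q [-0.52   0.414  1.933  0.449  1.122 -0.855] F fence 3.95 -5.75 -2.05
EX in tool [-0.0017  1.      0.0023]
EY in tool [8.831e-01 4.000e-04 4.692e-01]
UP in tool [ 0.4692  0.0029 -0.8831]
top wood 609 ((-145.67013549804688, -214.7132568359375), (89.71047973632812, 188.81626892089844), 6.024290561676025)
top shoe 798 ((-145.68458557128906, -185.25048828125), (134.33352661132812, 169.6943359375), 1.9530668258666992)
side wood 963 ((-148.1328125, -213.2283172607422), (90.89641571044922, 195.47027587890625), 7.256889820098877)
side shoe 680 ((-154.61029052734375, -188.6785888671875), (177.71974182128906, 120.91776275634766), 87.62493896484375)
```

View pics/side4.png

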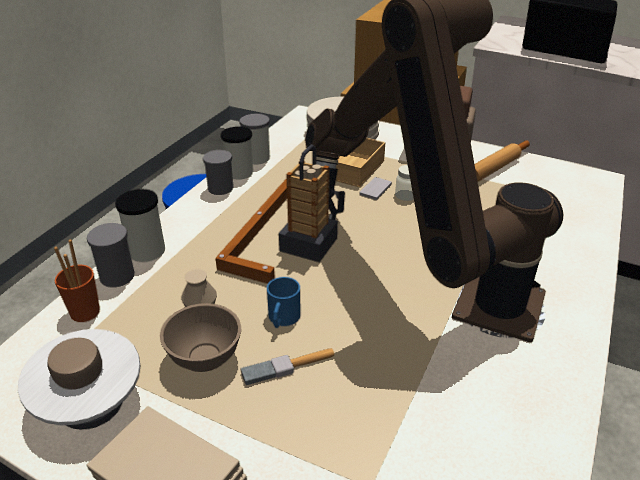

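Call:
servo_tool:
  increments: "0 0 0 0.27 0 0.14 8.5; 0 0 0 0.53 0 0.28 8.5; 0 0 0 0.8 0 0.42 8.5; 0 0 0 1.06 0 0.56 8.5; 0 0 0 1.33 0 0.7 8.5; 0 0 0 1.59 0 0.84 8.5; 0 0 0 1.86 0 0.98 8.5; 0 0 0 2.12 0 1.12 8.5; 0 0 0 2.39 0 1.27 8.5; 0 0 0 2.65 0 1.41 8.5"

```text
time: 6.42
eef_pos: [0.5366, -0.0574, 0.0224]
tcp_rot: [0.66, 0.711, 0.165, -0.176]
contact_force: [0.2, -9.1, 0.1]
opening: 0.998
```

```bash
python3 - <<'E'
s=open("h.py").read()
s=s.replace("def crate(name=None):","def crate(name=None,flo=-1,xlo=-1):\n    ")
s=s.replace("&(Q[:,1]<.17)\n","&(Q[:,1]<.17)&((Q-COR)@EY>flo)&((Q-COR)@EX>xlo)\n")
open("h.py","w").write(s)
from h import *
axes();f=(ctrl.get_state()["eef_pos"]-COR)@EY
crate("5",f+.011)
E
```

```text
t 6.42 tcp [ 0.5366 -0.0574  0.0224] fence -0.1386 -0.2083 q [-0.476  0.394  1.962  0.465  1.102 -0.83 ] F fence -0.43 -9.13 0.09
EX in tool [-4.7e-03  1.0e+00 -6.0e-04]
EY in tool [0.8836 0.0044 0.4682]
UP in tool [ 0.4682  0.0016 -0.8836]
top wood 565 ((-153.9708251953125, -137.9450225830078), (80.227783203125, 80.10015869140625), 0.4206062853336334)
top shoe 740 ((-154.165283203125, -137.60598754882812), (120.27228546142578, 119.44670867919922), 0.056236349046230316)
side wood 868 ((-158.31275939941406, -137.710693359375), (91.46952056884766, 81.3232650756836), 87.68553161621094)
side shoe 649 ((-156.55653381347656, -134.03955078125), (123.553955078125, 125.10749053955078), 0.7980397343635559)
```

View pics/top5.png

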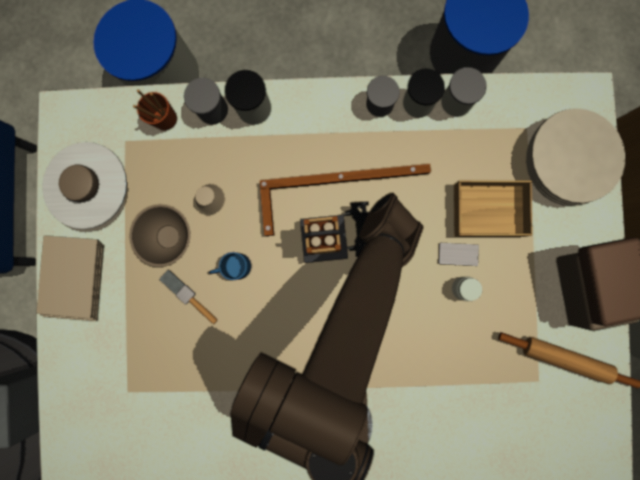

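Call:
servo_tool:
  increments: "0 0 0 -0.4 0 -0.2 8.5; 0 0 0 -0.88 0 -0.47 8.5; 0 0 0 -0.88 -1.0 -0.47 8.5; 0 0 0 -0.88 -1.8 -0.47 8.5; 0 0 0 -0.6 -1.8 -0.3 8.5; 0 0 0 -0.3 -1.8 -0.15 8.5; 0 0 0 0 -1.8 0 8.5; 0 0 0 0.22 -1.7 0.12 8.5; 0 0 0 0.44 -1.63 0.23 8.5; 0 0 0 0.66 -1.55 0.35 8.5"

```text
time: 7.35
eef_pos: [0.5187, -0.0497, 0.0216]
tcp_rot: [0.66, 0.711, 0.164, -0.179]
contact_force: [-2.5, -8.0, -1.1]
opening: 0.998
```

```bash
python3 - <<'E'
from h import *
axes()
E
```

```text
t 7.35 tcp [ 0.5187 -0.0497  0.0216] fence -0.1559 -0.1994 q [-0.478  0.364  2.006  0.465  1.094 -0.838] F fence -3.04 -7.86 -1.13
EX in tool [-0.0049  1.     -0.0055]
EY in tool [0.8825 0.0069 0.4702]
UP in tool [ 0.4703 -0.0025 -0.8825]
```

Call:
servo_tool:
  increments: "0 0 0 0.27 0.1 0.14 8.5; 0 0 0 0.53 0.21 0.28 8.5; 0 0 0 0.8 0.31 0.42 8.5; 0 0 0 1.06 0.42 0.56 8.5; 0 0 0 1.33 0.52 0.7 8.5; 0 0 0 1.59 0.63 0.84 8.5; 0 0 0 1.86 0.73 0.98 8.5; 0 0 0 2.12 0.84 1.12 8.5; 0 0 0 2.39 0.94 1.27 8.5; 0 0 0 2.65 1.05 1.41 8.5"

```text
time: 8.18
eef_pos: [0.5269, -0.0189, 0.0216]
tcp_rot: [0.66, 0.711, 0.164, -0.179]
contact_force: [-2.4, -6.8, -1.0]
opening: 0.996
```

```bash
python3 - <<'E'
from h import *
axes();f=(ctrl.get_state()["eef_pos"]-COR)@EY
crate("6",f+.011)
E
```

```text
t 8.18 tcp [ 0.5269 -0.0189  0.0216] fence -0.1456 -0.1693 q [-0.421  0.364  2.007  0.488  1.076 -0.798] F fence -2.87 -6.58 -1.02
EX in tool [-0.0048  1.     -0.0057]
EY in tool [0.8824 0.0069 0.4705]
UP in tool [ 0.4706 -0.0027 -0.8824]
top wood 578 ((-141.06295776367188, -99.707275390625), (80.46403503417969, 81.80441284179688), 0.25347521901130676)
top shoe 698 ((-141.23858642578125, -98.28424072265625), (120.19436645507812, 120.19062805175781), 0.43104952573776245)
side wood 908 ((-143.7250213623047, -97.40711975097656), (81.57662200927734, 89.08509063720703), 0.672600269317627)
side shoe 663 ((-143.99407958984375, -95.09424591064453), (120.5557632446289, 120.51024627685547), 1.68406343460083)
```

Call:
servo_tool:
  increments: "0 0 0 0.27 0.12 0.14 8.5; 0 0 0 0.53 0.24 0.28 8.5; 0 0 0 0.8 0.36 0.42 8.5; 0 0 0 1.06 0.48 0.56 8.5; 0 0 0 1.33 0.6 0.7 8.5; 0 0 0 1.59 0.72 0.84 8.5; 0 0 0 1.86 0.84 0.98 8.5; 0 0 0 2.12 0.96 1.12 8.5; 0 0 0 2.39 1.08 1.27 8.5; 0 0 0 2.6 1.2 1.39 8.5"

```text
time: 9.12
eef_pos: [0.5364, 0.0116, 0.0216]
tcp_rot: [0.659, 0.711, 0.164, -0.179]
contact_force: [-3.3, -7.5, -0.5]
opening: 0.994
```

```bash
python3 - <<'E'
from h import *
axes();f=(ctrl.get_state()["eef_pos"]-COR)@EY
crate("7",f+.011)
E
```

```text
t 9.12 tcp [0.5364 0.0116 0.0216] fence -0.1341 -0.1395 q [-0.362  0.37   1.999  0.509  1.059 -0.756] F fence -3.78 -7.25 -0.53
EX in tool [-0.0051  1.     -0.0064]
EY in tool [0.8821 0.0075 0.471 ]
UP in tool [ 0.4711 -0.0032 -0.8821]
top wood 586 ((-129.78814697265625, -69.80487060546875), (80.19979095458984, 82.0848159790039), 0.8789763450622559)
top shoe 634 ((-130.04617309570312, -68.69204711914062), (119.84971618652344, 119.71798706054688), 0.3792850971221924)
side wood 925 ((-132.02642822265625, -68.23374938964844), (82.28109741210938, 88.84614562988281), 0.37926843762397766)
side shoe 681 ((-132.83412170410156, -65.595458984375), (121.22756958007812, 123.69342041015625), 0.5399503707885742)
```

View pics/side7.png

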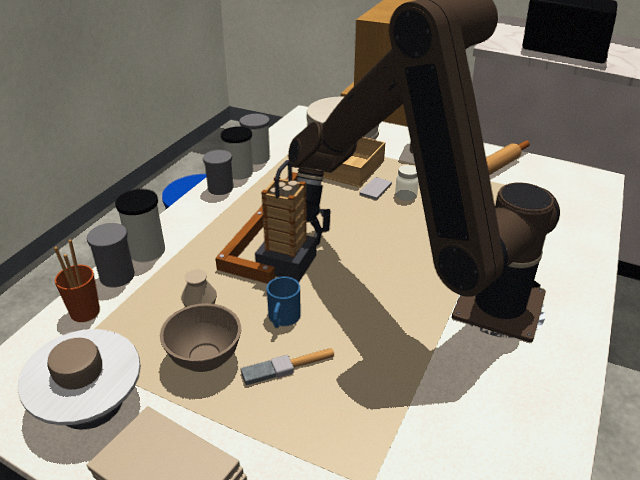

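```bash
python3 - <<'E'
from kin import *
from h import *
q=ctrl.get_state()["qpos"]
F=lambda fx,fy,z:COR+fx*EX+fy*EY+np.array([0,0,z])
for n,pos,yaw,th in(("a",F(-.16,-.2,.06),np.pi/2,.5),("b",F(-.22,-.23,.18),.8,.45),("c",F(-.225,-.1,.18),0,.42),("d",F(-.218,-.068,.18),0,.42),("d2",F(-.216,-.068,.1),0,.42),("e",F(-.215,-.068,.022),0,.42),("f",F(-.13,-.068,.022),0,.42)):
    q,e=ik(pos,Rt(PSI+yaw,th),q if n not in"c" else np.array([-.1,-.3,2.3,.1,.7,1.2]));print(n,pos.round(3),q.round(2),round(e,4))
goto(F(-.16,-.2,.06),PSI+np.pi/2,.5)
E
```

```text
a [ 0.515 -0.051  0.06 ] [-0.49  0.29  2.01  0.46  1.16 -0.81] 0.0
b [ 0.457 -0.085  0.18 ] [-0.64 -0.2   2.25  0.5   1.11 -0.17] 0.0
c [0.443 0.045 0.18 ] [-0.18 -0.42  2.41  0.15  0.75  1.23] 0.0
d [0.448 0.077 0.18 ] [-0.09 -0.39  2.38  0.1   0.73  1.36] 0.0
d2 [0.45  0.077 0.1  ] [-0.09 -0.23  2.43  0.13  0.52  1.32] 0.0
e [0.451 0.077 0.022] [-0.09 -0.02  2.44  0.21  0.31  1.23] 0.0
f [0.535 0.083 0.022] [-0.06  0.16  2.25  0.16  0.32  1.3 ] 0.0
t 9.22 rot [-0.006   0.0086  0.0049] shift cm [-3.554 -2.664 -6.242]
```

Call:
servo_tool:
  increments: "0 0 0 -1 0 -0.5 8.5; 0 0 0 -2.6 0 -1.4 8.5; 0 0 0 -4.4 -0.5 -2.8 8.5; 0 0 0 -3.8 -2.0 -5 8.5; 0 0 0 -3.6 -2.7 -6.2 8.5; 0 0 0 -3.6 -2.7 -6.2 8.5"

```text
time: 9.72
eef_pos: [0.5155, -0.0516, 0.062]
tcp_rot: [0.661, 0.71, 0.167, -0.179]
contact_force: [1.0, 0.5, 0.0]
opening: 0.991
```

```bash
python3 - <<'E'
from h import *
F=lambda fx,fy,z:COR+fx*EX+fy*EY+np.array([0,0,z])
axes();goto(F(-.22,-.23,.18),PSI+.8,.45)
E
```

```text
t 9.72 tcp [ 0.5155 -0.0516  0.062 ] fence -0.1592 -0.2011 q [-0.487  0.286  2.013  0.454  1.161 -0.809] F fence 1.01 0.47 0.01
EX in tool [-2.7e-03  1.0e+00 -6.0e-04]
EY in tool [0.8805 0.0027 0.474 ]
UP in tool [ 4.740e-01  7.000e-04 -8.805e-01]
t 9.72 rot [-0.3511 -0.0419  0.6893] shift cm [  3.069  -6.075 -11.758]
```

Call:
servo_tool:
  increments: "0 0 0 1 -2 -4 8.5; -0.05 0 0.1 2 -4 -8 8.5; -0.11 -0.01 0.2 3 -6 -11.7 8.5; -0.17 -0.02 0.32 3.1 -6.1 -11.8 8.5; -0.23 -0.03 0.44 3.1 -6.1 -11.8 8.5; -0.29 -0.03 0.56 3.1 -6.1 -11.8 8.5; -0.35 -0.04 0.69 3.1 -6.1 -11.8 8.5; -0.35 -0.04 0.69 3.1 -6.1 -11.8 8.5; -0.35 -0.04 0.69 3.1 -6.1 -11.8 8.5"

```text
time: 10.47
eef_pos: [0.4558, -0.0823, 0.1781]
tcp_rot: [0.884, 0.41, 0.201, -0.097]
contact_force: [-0.3, 0.2, -0.0]
opening: 0.992
```

```bash
python3 - <<'E'
from h import *
F=lambda fx,fy,z:COR+fx*EX+fy*EY+np.array([0,0,z])
axes();goto(F(-.222,-.15,.18),PSI,.42);goto(F(-.22,-.068,.18),PSI,.42)
E
```

```text
t 10.47 tcp [ 0.4558 -0.0823  0.1781] fence -0.221 -0.2276 q [-0.633 -0.197  2.252  0.505  1.115 -0.164] F fence -0.3 0.2 -0.03
EX in tool [0.628  0.7184 0.299 ]
EY in tool [ 0.6451 -0.6956  0.3163]
UP in tool [ 0.4353 -0.0058 -0.9003]
t 10.47 rot [-0.3429 -0.0264  0.7246] shift cm [ 5.024 -5.475  2.255]
t 10.47 rot [-0.3429 -0.0264  0.7246] shift cm [ 10.439 -11.035   4.909]
```

Call:
servo_tool:
  increments: "-0.06 0 0.12 1 -1 0.4 8.5; -0.12 -0.01 0.24 2 -2 0.9 8.5; -0.17 -0.01 0.36 3 -3.2 1.4 8.5; -0.23 -0.02 0.48 4 -4.4 1.9 8.5; -0.28 -0.02 0.6 5 -5.5 2.3 8.5; -0.34 -0.03 0.72 6.5 -7 3 8.5; -0.34 -0.03 0.72 8.5 -9 4 8.5; -0.34 -0.03 0.72 10.4 -11 4.9 8.5; -0.34 -0.03 0.72 10.4 -11 4.9 8.5; -0.34 -0.03 0.72 10.4 -11 4.9 8.5"

```text
time: 11.3
eef_pos: [0.4456, 0.0788, 0.1798]
tcp_rot: [0.978, 0.04, 0.206, -0.008]
contact_force: [-0.2, -0.4, -0.4]
opening: 0.998
```

```bash
python3 - <<'E'
from h import *
F=lambda fx,fy,z:COR+fx*EX+fy*EY+np.array([0,0,z])
axes();goto(F(-.215,-.068,.05),PSI,.42);goto(F(-.215,-.068,.022),PSI,.42)
crate("8")
E
```

```text
t 11.3 tcp [0.4456 0.0788 0.1798] fence -0.22 -0.0662 q [-0.085 -0.393  2.388  0.098  0.739  1.346] F fence -0.2 -0.37 -0.37
EX in tool [0.9149 0.0117 0.4034]
EY in tool [ 0.011  -0.9999  0.0042]
UP in tool [ 4.034e-01  6.000e-04 -9.150e-01]
t 11.3 rot [-0.0042  0.0047  0.0109] shift cm [-4.779  0.177 12.08 ]
t 11.3 rot [-0.0042  0.0047  0.0109] shift cm [-5.909  0.175 14.642]
top wood 741 ((-165.53053283691406, -69.91797637939453), (146.92300415039062, 158.0891876220703), 85.69409942626953)
top shoe 649 ((-129.71954345703125, -67.95459747314453), (119.60591125488281, 120.53478240966797), 0.6300871968269348)
side wood 986 ((-170.84298706054688, -59.84584045410156), (100.69084930419922, 167.7388916015625), 75.41539764404297)
side shoe 684 ((-133.80966186523438, -66.32695007324219), (121.61685943603516, 123.30867004394531), 2.0245864391326904)
```

View pics/side8.png

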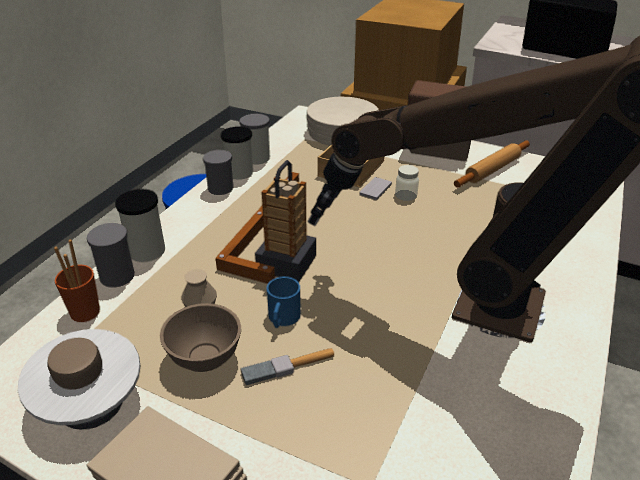

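Call:
servo_tool:
  increments: "0 0 0.01 -1.4 0.1 3.5 8.5; 0 0 0.01 -2.8 0.1 7 8.5; 0 0 0.01 -4 0.2 10.5 8.5; 0 0 0.01 -4.8 0.2 12.1 8.5; 0 0 0.01 -5.5 0.2 13.6 8.5; 0 0 0.01 -5.9 0.2 14.6 8.5; 0 0 0.01 -5.9 0.2 14.6 8.5"

```text
time: 11.98
eef_pos: [0.4495, 0.0726, 0.0198]
tcp_rot: [0.979, 0.031, 0.203, -0.008]
contact_force: [-1.2, -0.0, -0.5]
opening: 0.997
```

```bash
python3 - <<'E'
from h import *
axes();goto(COR-.215*EX-.068*EY+[0,0,.022],PSI,.42)
p,d=ctrl.read_camera("wrist");cv2.imwrite(f"pics/wrist9.png",p[:,:,::-1])
E
```

```text
t 11.98 tcp [0.4495 0.0726 0.0198] fence -0.2165 -0.0727 q [-0.1   -0.022  2.454  0.222  0.313  1.21 ] F fence -1.16 0.03 -0.46
EX in tool [ 0.9172 -0.0054  0.3984]
EY in tool [-0.0063 -1.      0.0011]
UP in tool [ 0.3984 -0.0035 -0.9172]
t 11.98 rot [-0.001   0.0102 -0.0063] shift cm [ 0.222 -0.47  -0.143]
```

View pics/wrist9.png

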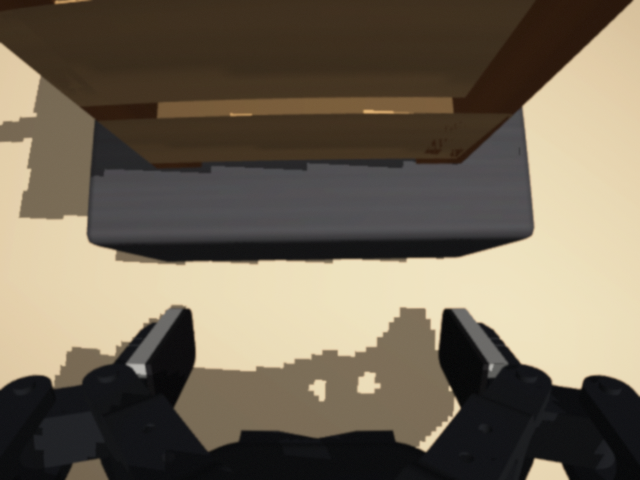

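Call:
servo_tool:
  increments: "0 0.01 0 0.46 -0.2 0.2 8.5; 0 0.01 0 0.92 -0.4 0.4 8.5; 0 0.01 0 1.2 -0.4 0.52 8.5; 0 0.01 0 1.47 -0.4 0.64 8.5; 0 0.01 0 1.74 -0.4 0.76 8.5; 0 0.01 0 2.0 -0.4 0.87 8.5; 0 0.01 0 2.29 -0.4 0.99 8.5; 0 0.01 0 2.57 -0.4 1.11 8.5; 0 0.01 0 2.84 -0.4 1.23 8.5; 0 0.01 0 3.12 -0.4 1.35 8.5"

```text
time: 12.87
eef_pos: [0.4816, 0.0808, 0.0215]
tcp_rot: [0.978, 0.033, 0.207, -0.009]
contact_force: [-12.1, -0.1, 6.8]
opening: 0.998
```

```bash
python3 - <<'E'
from h import *
axes();f=(ctrl.get_state()["eef_pos"]-COR)@EX
crate("10",-1,f+.011)
E
```

```text
t 12.87 tcp [0.4816 0.0808 0.0215] fence -0.1839 -0.0667 q [-0.072  0.047  2.38   0.202  0.306  1.253] F fence -12.11 0.74 6.75
EX in tool [ 0.9141 -0.0016  0.4056]
EY in tool [-0.0033 -1.      0.0036]
UP in tool [ 0.4056 -0.0046 -0.914 ]
top wood 578 ((-114.8552017211914, -68.28935241699219), (80.39862060546875, 80.8037338256836), 89.87041473388672)
top shoe 592 ((-113.99929809570312, -67.97773742675781), (120.29637908935547, 117.64969635009766), 89.99913787841797)
side wood 928 ((-117.83441162109375, -69.52291870117188), (88.64559173583984, 81.53611755371094), 88.95402526855469)
side shoe 605 ((-114.63294219970703, -68.84141540527344), (115.62442779541016, 126.6119613647461), 0.3606360852718353)
```

Call:
servo_tool:
  increments: "0 0 0 0.37 0 0.16 8.5; 0 0 0 0.73 0 0.32 8.5; 0 0 0 1.1 0 0.49 8.5; 0 0 0 1.46 0 0.65 8.5; 0 0 0 1.83 0 0.81 8.5; 0 0 0 2.19 0 0.97 8.5; 0 0 0 2.56 0 1.14 8.5; 0 0 0 2.92 0 1.3 8.5; 0 0 0 3.29 0 1.46 8.5; 0 0 0 3.66 0 1.62 8.5"

```text
time: 13.8
eef_pos: [0.5211, 0.0834, 0.0213]
tcp_rot: [0.978, 0.032, 0.206, -0.009]
contact_force: [-9.8, 0.1, 3.9]
opening: 0.996
```

```bash
python3 - <<'E'
from h import *
axes();f=(ctrl.get_state()["eef_pos"]-COR)@EX
crate("11",-1,f+.011)
E
```

```text
t 13.8 tcp [0.5211 0.0834 0.0213] fence -0.1443 -0.0668 q [-0.059  0.131  2.288  0.178  0.315  1.287] F fence -9.8 0.77 3.9
EX in tool [ 0.9146 -0.0018  0.4043]
EY in tool [-0.0034 -1.      0.0034]
UP in tool [ 0.4043 -0.0045 -0.9146]
top wood 570 ((-75.28543090820312, -68.1849365234375), (80.7158432006836, 80.47480010986328), 89.86648559570312)
top shoe 601 ((-74.58611297607422, -68.29833984375), (120.23591613769531, 117.4820785522461), 89.97173309326172)
side wood 937 ((-78.29763793945312, -69.93154907226562), (84.37659454345703, 90.20863342285156), 0.5959303379058838)
side shoe 589 ((-73.86726379394531, -66.87754821777344), (119.34821319580078, 121.67373657226562), 0.6351190805435181)
```

View pics/side11.png

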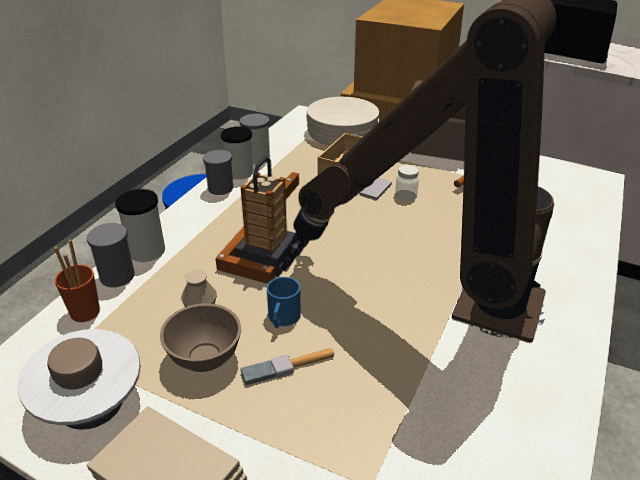

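Call:
servo_tool:
  increments: "0 0 0 0.18 0 0.08 8.5; 0 0 0 0.37 0 0.16 8.5; 0 0 0 0.55 0 0.24 8.5; 0 0 0 0.73 0 0.32 8.5; 0 0 0 0.91 0 0.4 8.5; 0 0 0 1.0 0 0.44 8.5; 0 0 0 1.1 0 0.49 8.5; 0 0 0 1.19 0 0.53 8.5; 0 0 0 1.23 0 0.55 8.5"

```text
time: 14.65
eef_pos: [0.5348, 0.0842, 0.0215]
tcp_rot: [0.978, 0.032, 0.207, -0.009]
contact_force: [-10.1, -0.4, 3.5]
opening: 0.995
```

Call:
servo_tool:
  increments: "0 0 0 0.05 0 0.02 8.5; 0 0 0 0.09 0 0.04 8.5"

```text
time: 14.82
eef_pos: [0.5357, 0.0842, 0.0215]
tcp_rot: [0.978, 0.032, 0.207, -0.009]
contact_force: [-10.0, -1.8, 3.4]
opening: 0.996
```

Call:
servo_tool:
  increments: "0 0 0 0.05 0 0.02 8.5; 0 0 0 0.09 0 0.04 8.5"

```text
time: 14.98
eef_pos: [0.5366, 0.0843, 0.0215]
tcp_rot: [0.978, 0.032, 0.207, -0.009]
contact_force: [-10.1, 0.2, 3.4]
opening: 0.995
```

Call:
servo_tool:
  increments: "0 0 0 0.05 0 0.02 8.5; 0 0 0 0.09 0 0.04 8.5"

```text
time: 15.15
eef_pos: [0.5373, 0.0843, 0.0214]
tcp_rot: [0.978, 0.032, 0.206, -0.009]
contact_force: [-14.8, -1.7, 7.2]
opening: 0.995
```

Call:
servo_tool:
  increments: "0 0 0 0.05 0 0.02 8.5; 0 0 0 0.09 0 0.04 8.5"

```text
time: 15.32
eef_pos: [0.5374, 0.0844, 0.0212]
tcp_rot: [0.978, 0.033, 0.205, -0.009]
contact_force: [-21.0, -4.1, 13.7]
opening: 0.998
```

```bash
python3 - <<'E'
from h import *
axes();f=(ctrl.get_state()["eef_pos"]-COR)@EX
crate("12",-1,f+.011)
F=lambda fx,fy,z:COR+fx*EX+fy*EY+np.array([0,0,z])
goto(F(-.20,-.07,.1),PSI,.42)
E
```

```text
t 15.32 tcp [0.5374 0.0844 0.0212] fence -0.128 -0.0669 q [-0.054  0.164  2.249  0.168  0.323  1.302] F fence -21.18 -2.63 13.67
EX in tool [ 0.9157 -0.0016  0.4019]
EY in tool [-0.0033 -1.      0.0037]
UP in tool [ 0.4019 -0.0047 -0.9157]
top wood 571 ((-59.108726501464844, -69.39317321777344), (81.75603485107422, 80.97198486328125), 89.96218872070312)
top shoe 599 ((-57.9585075378418, -68.35286712646484), (118.1622085571289, 120.4057388305664), 0.05522497743368149)
side wood 945 ((-62.29133987426758, -69.1771240234375), (85.66011047363281, 90.67036437988281), 0.24743004143238068)
side shoe 572 ((-59.754207611083984, -66.68110656738281), (115.45789337158203, 126.57998657226562), 1.090362310409546)
t 15.42 rot [-0.0036  0.0062 -0.0034] shift cm [ -3.421   0.279 -10.097]
```

Crate x is home (about -59 mm). Next I retreat along -x, then go around to the -y side.

Call:
servo_tool:
  increments: "0 0 0 -0.9 0 -0.4 8.5; 0 0 0 -2.7 0 -1.2 8.5; 0 0 0 -5.5 0 -2.4 8.5; 0 0 0 -5 0.1 -5 8.5; 0 0 0 -4 0.2 -8.5 8.5; 0 0 0 -3.4 0.3 -10.1 8.5; 0 0 0 -3.4 0.3 -10.1 8.5"

```text
time: 16.0
eef_pos: [0.4739, 0.0754, 0.1079]
tcp_rot: [0.975, 0.032, 0.218, -0.007]
contact_force: [0.3, 0.6, 1.5]
opening: 0.996
```

```bash
python3 - <<'E'
from h import *
F=lambda fx,fy,z:COR+fx*EX+fy*EY+np.array([0,0,z])
axes();goto(F(-.18,-.24,.16),PSI+.8,.45)
E
```

```text
t 16.0 tcp [0.4739 0.0754 0.1079] fence -0.192 -0.0715 q [-0.087 -0.189  2.392  0.134  0.508  1.316] F fence 0.31 0.54 1.47
EX in tool [ 0.9048 -0.0035  0.4258]
EY in tool [-0.0034 -1.     -0.001 ]
UP in tool [ 4.258e-01 -6.000e-04 -9.048e-01]
t 16.0 rot [ 0.3454  0.0094 -0.7255] shift cm [ 3.359 16.843 -4.188]
```

Call:
servo_tool:
  increments: "0 0 0 1 4 -1.5 8.5; 0.05 0 -0.1 1.5 7 -2.6 8.5; 0.1 0 -0.2 2 10 -3.4 8.5; 0.15 0 -0.32 3 13 -4.2 8.5; 0.2 0 -0.44 3.4 16.8 -4.2 8.5; 0.26 0 -0.56 3.4 16.8 -4.2 8.5; 0.32 0.01 -0.67 3.4 16.8 -4.2 8.5; 0.345 0.01 -0.725 3.4 16.8 -4.2 8.5; 0.345 0.01 -0.725 3.4 16.8 -4.2 8.5; 0.345 0.01 -0.725 3.4 16.8 -4.2 8.5"

```text
time: 16.83
eef_pos: [0.4954, -0.0928, 0.153]
tcp_rot: [0.885, 0.41, 0.197, -0.097]
contact_force: [0.2, 0.1, 0.8]
opening: 0.999
```

```bash
python3 - <<'E'
from h import *
F=lambda fx,fy,z:COR+fx*EX+fy*EY+np.array([0,0,z])
axes();goto(F(-.068,-.20,.12),PSI+np.pi/2,.5)
E
```

```text
t 16.83 tcp [ 0.4954 -0.0928  0.153 ] fence -0.1821 -0.2408 q [-0.596 -0.053  2.175  0.517  1.043 -0.162] F fence 0.16 0.09 0.83
EX in tool [0.6329 0.7171 0.2921]
EY in tool [ 0.645  -0.6969  0.3135]
UP in tool [ 0.4284 -0.01   -0.9036]
t 16.83 rot [ 0.3417  0.0506 -0.6915] shift cm [8.443 5.373 7.594]
```

Call:
servo_tool:
  increments: "0.06 0.01 -0.12 1.5 1.2 1.5 8.5; 0.12 0.02 -0.24 3.5 2.4 3 8.5; 0.18 0.03 -0.36 5 3.5 4.5 8.5; 0.24 0.04 -0.48 6.5 4.5 6 8.5; 0.3 0.05 -0.6 8 5.2 7.3 8.5; 0.34 0.05 -0.69 8.4 5.4 7.6 8.5; 0.34 0.05 -0.69 8.4 5.4 7.6 8.5; 0.34 0.05 -0.69 8.4 5.4 7.6 8.5"

```text
time: 17.5
eef_pos: [0.6058, -0.0424, 0.1192]
tcp_rot: [0.663, 0.707, 0.168, -0.181]
contact_force: [-0.1, -0.5, -0.2]
opening: 0.996
```

```bash
python3 - <<'E'
from h import *
F=lambda fx,fy,z:COR+fx*EX+fy*EY+np.array([0,0,z])
axes();goto(F(-.068,-.17,.022),PSI+np.pi/2,.5)
E
```

```text
t 17.5 tcp [ 0.6058 -0.0424  0.1192] fence -0.0685 -0.1981 q [-0.407  0.359  1.788  0.462  1.271 -0.672] F fence -0.17 -0.51 -0.19
EX in tool [4.5e-03 1.0e+00 9.0e-04]
EY in tool [ 0.8779 -0.0044  0.4788]
UP in tool [ 0.4788 -0.0013 -0.8779]
t 17.5 rot [ 0.0009  0.0007 -0.0045] shift cm [-2.186  0.054  9.879]
```

Call:
servo_tool:
  increments: "0 0 0 -0.8 0 3.5 8.5; 0 0 0 -1.6 0 6.8 8.5; 0 0 0 -2.1 0 8.9 8.5; 0 0 0 -2.2 0 9.9 8.5; 0 0 0 -2.2 0 9.9 8.5"

```text
time: 17.92
eef_pos: [0.6009, -0.0138, 0.0203]
tcp_rot: [0.663, 0.706, 0.168, -0.183]
contact_force: [-0.6, -0.6, -0.9]
opening: 0.993
```

```bash
python3 - <<'E'
from h import *
axes()
p,d=ctrl.read_camera("wrist");cv2.imwrite(f"pics/wrist13.png",p[:,:,::-1])
E
```

```text
t 17.92 tcp [ 0.6009 -0.0138  0.0203] fence -0.0715 -0.1693 q [-0.368  0.49   1.829  0.507  1.109 -0.726] F fence -0.67 -0.56 -0.88
EX in tool [ 0.0066  1.     -0.0027]
EY in tool [ 0.8767 -0.0045  0.481 ]
UP in tool [ 0.4809 -0.0055 -0.8767]
```

View pics/wrist13.png

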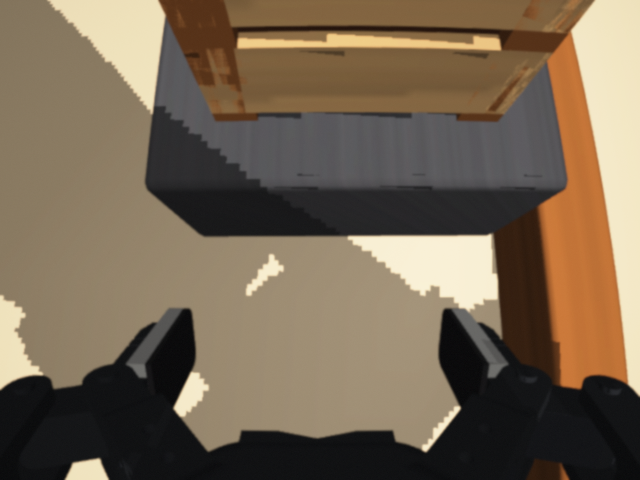

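Call:
servo_tool:
  increments: "0 0 0 1 0 0.55 8.5; 0 0 0 2 0 1.1 8.5; 0 0 0 2.4 0 1.32 8.5; 0 0 0 2.63 0 1.44 8.5; 0 0 0 2.8 0.03 1.53 8.5; 0 0 0 2.98 0.07 1.63 8.5; 0 0 0 3.15 0.1 1.73 8.5; 0 0 0 3.24 0.12 1.78 8.5; 0 0 0 3.33 0.14 1.83 8.5; 0 0 0 3.42 0.16 1.88 8.5"

```text
time: 18.8
eef_pos: [0.6029, 0.0187, 0.0235]
tcp_rot: [0.662, 0.709, 0.166, -0.177]
contact_force: [-6.3, -15.7, 6.7]
opening: 0.992
```

```bash
python3 - <<'E'
from h import *
axes();f=(ctrl.get_state()["eef_pos"]-COR)@EY
crate("14",f+.011)
E
```

```text
t 18.8 tcp [0.6029 0.0187 0.0235] fence -0.0672 -0.137 q [-0.313  0.474  1.842  0.518  1.082 -0.689] F fence -7.38 -15.28 6.7
EX in tool [-0.     1.     0.001]
EY in tool [ 8.823e-01 -4.000e-04  4.707e-01]
UP in tool [ 0.4707  0.0009 -0.8823]
top wood 572 ((-58.96675491333008, -67.03414916992188), (81.49869537353516, 81.58319854736328), 0.22533704340457916)
top shoe 628 ((-59.236141204833984, -66.12751007080078), (119.50203704833984, 120.841064453125), 89.91730499267578)
side wood 934 ((-62.53679275512695, -67.14556884765625), (85.73653411865234, 88.15194702148438), 0.2921765148639679)
side shoe 660 ((-62.58639144897461, -65.6286849975586), (121.90900421142578, 119.85095977783203), 89.22088623046875)
```

Call:
servo_tool:
  increments: "0 0 0 0.09 0 0.05 8.5; 0 0 0 0.18 0 0.09 8.5; 0 0 0 0.26 0 0.14 8.5; 0 0 0 0.35 0 0.19 8.5"

```text
time: 19.23
eef_pos: [0.6027, 0.0228, 0.0234]
tcp_rot: [0.662, 0.709, 0.166, -0.177]
contact_force: [-7.9, -16.9, 6.9]
opening: 0.992
```

Call:
servo_tool:
  increments: "0 0 0 0.07 0 0.04 8.5; 0 0 0 0.13 0 0.07 8.5"

```text
time: 19.4
eef_pos: [0.6026, 0.0243, 0.0234]
tcp_rot: [0.662, 0.709, 0.166, -0.177]
contact_force: [-6.7, -17.2, 7.3]
opening: 0.995
```

Call:
servo_tool:
  increments: "0 0 0 0.04 0 0.02 8.5; 0 0 0 0.09 0 0.05 8.5"

```text
time: 19.57
eef_pos: [0.6025, 0.0252, 0.0234]
tcp_rot: [0.662, 0.709, 0.166, -0.177]
contact_force: [-7.1, -18.1, 8.5]
opening: 0.998
```

Call:
servo_tool:
  increments: "0 0 0 0.05 0 0.02 8.5; 0 0 0 0.09 0 0.05 8.5"

```text
time: 19.73
eef_pos: [0.6025, 0.0254, 0.0235]
tcp_rot: [0.662, 0.709, 0.165, -0.176]
contact_force: [-8.3, -21.1, 7.8]
opening: 0.998
```

Call:
servo_tool:
  increments: "0 0 0 0.05 0 0.02 8.5; 0 0 0 0.09 0 0.05 8.5"

```text
time: 19.9
eef_pos: [0.6025, 0.0254, 0.0234]
tcp_rot: [0.662, 0.71, 0.165, -0.176]
contact_force: [-9.2, -24.8, 8.9]
opening: 0.996
```

Call:
servo_tool:
  increments: "0 0 0 -0.3 0 -0.16 8.5; 0 0 0 -0.9 0 -0.48 8.5; 0 0 0 -2.2 0 -1.2 8.5; 0 0 0 -4.5 0 -2.4 8.5; 0 0 0 -7 -0.5 -4 8.5; 0 0 0 -7 -0.5 -7 8.5; 0 0 0 -6.5 -1 -10 8.5; 0 0 0 -6 -1 -12 8.5; 0 0 0 -6 -1 -12 8.5; 0 0 0 -6 -1 -12 8.5"

```text
time: 20.73
eef_pos: [0.6005, -0.079, 0.1004]
tcp_rot: [0.662, 0.708, 0.17, -0.179]
contact_force: [0.6, -0.1, -0.3]
opening: 0.996
```

```bash
python3 - <<'E'
from h import *
axes()
crate("15",-.15)
p,d=ctrl.read_camera("wrist");cv2.imwrite(f"pics/wrist15.png",p[:,:,::-1])
E
```

```text
t 20.73 tcp [ 0.6005 -0.079   0.1004] fence -0.0763 -0.2343 q [-0.464  0.392  1.783  0.449  1.263 -0.734] F fence 0.56 -0.18 -0.31
EX in tool [0.0013 1.     0.0044]
EY in tool [ 0.8785 -0.0032  0.4777]
UP in tool [ 0.4777  0.0033 -0.8785]
top wood 573 ((-59.19941329956055, -60.20994567871094), (81.28388977050781, 80.6144027709961), 0.4656207263469696)
top shoe 636 ((-59.751983642578125, -59.788272857666016), (120.186767578125, 120.07652282714844), 89.99320220947266)
side wood 951 ((-62.41498565673828, -60.116600036621094), (90.7914810180664, 86.15425872802734), 89.45359802246094)
side shoe 663 ((-61.90814971923828, -60.08110427856445), (126.06639862060547, 122.60343170166016), 89.9666748046875)
```

View pics/wrist15.png

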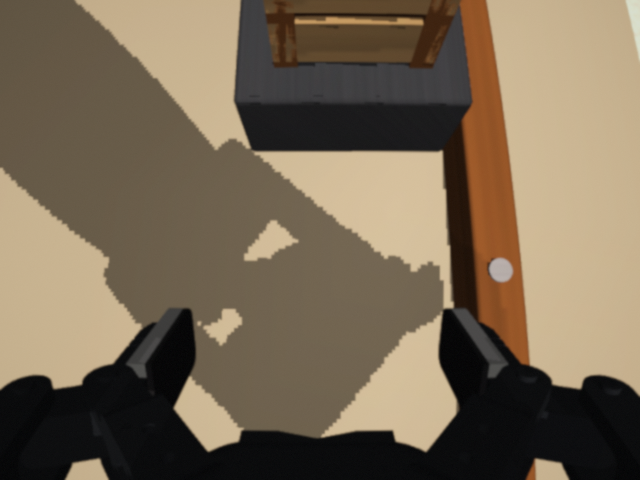

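View pics/side15.png

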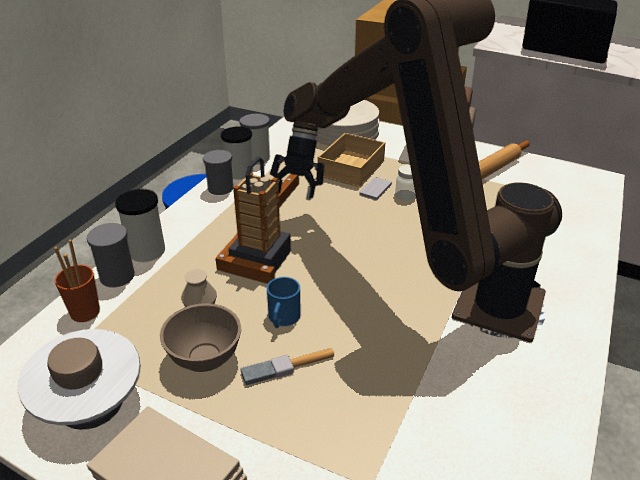

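View pics/top15.png

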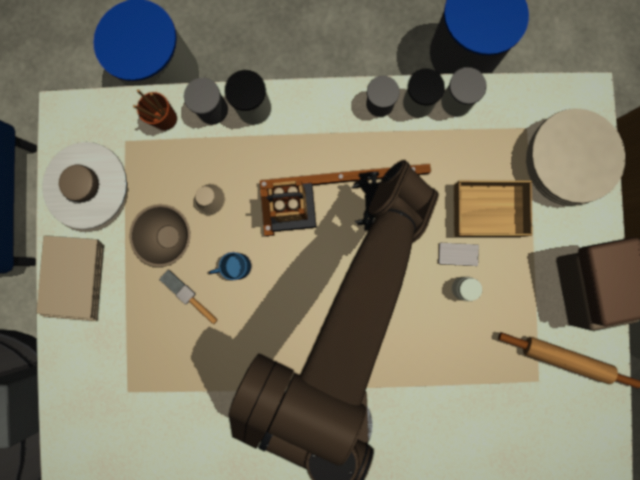

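```bash
python3 - <<'E'
from h import *
a=np.load("side0.npz");b,db=ctrl.read_camera("side");t0=np.load("top0.npz");t1,dt=ctrl.read_camera("top")
df=np.abs(t1.astype(int)-t0["p"]).max(2)
for n,(u0,u1,v0,v1) in dict(mug=(205,255,248,285),bowl=(130,190,203,268),vase=(192,225,182,216),scr=(436,482,240,268),jar=(450,485,274,303),bin=(452,535,177,240),brush=(158,220,268,325),fence=(330,350,168,184)).items():
    m=df[v0:v1,u0:u1];print(n,(m>40).mean().round(3))
print(ctrl.get_state()["contact_force"].round(2),ctrl.get_state()["time"],np.abs(ctrl.get_state()["dq"]).max().round(4))
ctrl.sign_off()
E
```

```text
mug 0.0
bowl 0.0
vase 0.0
scr 0.0
jar 0.0
bin 0.0
brush 0.0
fence 0.0
[-0.81  0.05  0.13] 20.9833 0.0053
the job is handed in; nothing more can be done
```

The crate is home in the corner of the fence, and I handed the job in at about 21 s of the 61 s allowed. I pushed only the steel shoe, about 2 to 3 cm above the table. The tool leaned back, with the tips of both open fingers on one face at a time:

1. **Toward the side rail:** this push turned the crate square to the fence.
2. **Toward the far rail:** the crate met the rail with about 21 N on the tool.
3. **Against the side rail:** a final press of about 25 N, with a small component toward the far rail.

I then drew the hand straight back about 10 cm and up.

**Last checks**
- **Position:** the top camera puts the shoe centre at (-59.8, -59.8) mm in the fence frame, against (-60, -60) for home. Its yaw error is under about 0.5°. The side camera reads about 2 mm different in x, which is within the calibration error.
- **Tipping:** the crate stands upright.
- **Other things on the table:** comparing top pictures from before and after showed no change at the mug, bowl, vase, jar, bin, scraper or brush, nor at the stretch of far rail I checked.
- **Contact:** the wrist force was near zero at hand-in.

**Joint 3:** early on, in free motion, it read 2.485 rad against the listed limit of 2.48. I had commanded a pose slightly out of reach, and I moved off it straight away. I could not tell whether that counts as passing the range.

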